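# Shut the gland drawer and hold up the picked kit

### The arm

A 7-joint arm with a two-finger parallel gripper is mounted at the origin on the work surface. World frame = base frame: x ahead of the robot, y to its left, z up, the work surface at z = 0. Lengths are in m, angles in rad, forces in N, time in s.
With the tool pointing down it reaches from about 0.4 to 0.925 m from the base axis. Payload 5.6 kg.
Tool frame: the origin (TCP) lies midway between the tips of the shut fingers; the grasp point (between the pads) lies 19 mm behind it; z points along the fingers, y is the line along which they close (so a half turn about z gives the same grasp; the last joint's range is limited). The gripper opens to 85 mm and grips with 20 to 120 N. Pads are 22 mm wide; open, the fingers measure 114 mm over their backs; the gripper's body (76 mm by 85 mm) begins 54 mm behind the grasp point. The pads swing forward as they close: fully open they stand 13 mm farther back than shut.
Start: joints at [-1.343, 0.468, -0.012, 1.603, 0.006, 1.071, -0.056], TCP at [0.174, 0.626, 0.231] pointing down, gripper open.
Joint ranges: [-2.53, 2.53], [-0.31, 2.02], [-1.57, 1.55], [0.28, 2.44], [-1.29, 4.43], [0.15, 1.84], [-2.92, 2.92]. Speed limits (rad/s): [2.57, 2.57, 3.14, 3.14, 3.14, 3.14, 3.14].

### API

Orientations are given as a unit quaternion [w, x, y, z].
In Python, from plant import status, imaging, ticket gives the robot as it stands.
- The arm moves only by the tool apply_moves, never from a script. Its argument "commands" is a list of rows, each a list of 7 numbers: the shift along the tool's x, y, z in m, then the turn, a rotation vector about the tool's x, y, z in degrees, then the gripper command: -1 is fully open, 1 is shut, values between are in proportion. In form: [[dx, dy, dz, wx, wy, wz, claw], ...]. A call has 1 to 20 rows; each row is the pose to reach, as a shift and turn from the pose commanded when the call began, along the tool's axes at that moment; what a row does not reach only later rows make up. A row lasts 1/10 s, in which the tool goes at most 50 mm and 8.59 degrees, less where a joint would pass 70% of its speed; a pose out of reach is approached as far as the arm can. A call with a gripper value outside its range is refused whole. The fingers move at their own pace and stop on an object; "squeeze" is the grip in N (left out, the last holds). Time passes only in rows, so rows that repeat a pose let the fingers close. It gives the time, the measured TCP pose, the force, the opening and the grip force at its end, in the units of the state.
- status.get_state(): the state, without advancing time (a new reading comes with each control period).
- imaging.camera(name): name is "side" or "top"; returns (picture, depth): 384x512x3 uint8, blue, green, red; 384x512 float32, m along the optical axis (not along the pixel's ray), 0 where there is no reading.
- imaging.camera_info(name): a dict with "mtx" (3x3 intrinsics, pixels), "k1" (the pictures are not rectified: a ray, as slopes to the right and down, at radius r is drawn at 1 + k1 r^2 times it, then the intrinsics apply), "eye" and "orientation" of the camera in the world. Camera axes: x right, y down, z forward; pixel columns grow to the right and rows downward; lengths in m; the calibration is good to about 2 mm. A picture is of the moment at which its call begins. camera_info takes no time and is no camera call.
- ticket.job_done(): hands the job in; it is judged then, once.
The state is a dict: "time_s": time; "q": joint angles; "joint_velocities": joint speeds; "joint_efforts": joint torques, N m; "tool_pos": TCP position; "tool_rot": TCP orientation; "contact_force": force on the tool from outside, world axes, zero at the start; "wrist_torque": the same for the moment, N m; "opening": finger opening in m; "finger_force": force on a finger pad.
Only numpy, scipy, OpenCV 4.12 (cv2) and the standard library are available. Lean on these libraries where they do the work, as an engineer would, in place of code of your own. Each camera call takes 0.05 s, during which the arm holds its last target. There are 200 camera calls.

### The job

The kit is picked: push the open top drawer of the green small-parts cabinet fully home until its catch clicks in, without slamming it. Then take the blue tote by its handle, lift it straight up about 10 cm clear of the bench, keeping it level so that its load stays in, and finish while holding it there, steady and level, for the electrician to take. Leave the other things on the bench where they are.

Things in the scene. Friction and masses are not known exactly. Their poses are not given: they have to be found in the camera images.
- cabinet: Green sheet-steel small-parts cabinet, 280 deep (x) x 300 wide (y) x 200 mm high, fixed on the bench to the robot's left, its grey drawer fronts looking to its -x. Origin at the centre of its underside. The top drawer stands open; the two lower ones are shut and stay so.
- drawer_pull (a point): Middle of the foremost face of the top drawer's pull: an aluminium strip 220 mm wide, 16 mm high, 16 mm proud of the front panel (288 x 60 mm), 180 mm above the bench, 20 mm below the cabinet's top. x points level into the cabinet (the way to push), y along the strip, z up. Moves with the drawer; 168 mm in front of the cabinet's origin when home.
- drawer (a joint): How far the top drawer is open, m: 0 home (firm stop), 0.06 to 0.12 at the start. Runs freely (a few N) to 9 mm from home, where a spring ball catch needs about 8 N to ride over; past 3 mm the catch pulls it home and keeps it there. Let go between 9 and 3 mm, it comes back out.
- tote_grip (a point): Centre of the black rubber handle grip of the blue tote: 120 mm long (x), 16 wide (y), 20 high, 130 mm above the tote's underside; 10 mm round bars carry it on to a steel hoop at each end. x along the handle, z up. Tote and load weigh 0.75 to 0.95 kg and balance about 10 mm (-5 to 25) to the +x side of this point.
- tote: Blue sheet-steel carrying tote, loose on the bench: tray 240 (x) x 140 (y) mm, walls 60 mm high, one cross wall in the middle; above the walls only the handle and its two hoops. Origin at the centre of its underside, axes as tote_grip.
- conduit_box: Load of the tote: closed die-cast aluminium conduit box, 62 x 62 mm (86 mm over its two stub spouts), 40 mm high, about 0.25 kg, lying loose in the tote's +x compartment. Origin at the centre of its underside.
- gland_a: Load of the tote: brass cable gland, 38 mm across, 38 mm high, 60 g, standing loose in the tote's -x compartment. Origin at the centre of its underside.
- gland_b: Load of the tote: second brass cable gland, like gland_a, beside it. Origin at the centre of its underside.
- junction_box: Bystander, to be left alone: grey die-cast junction box, 130 x 85 x 60 mm with round spouts, on the bench to the right. Origin at its underside.
- cover_plate: Bystander, to be left alone: bare aluminium enclosure cover with four round holes, 160 x 120 x 12 mm, flat on the bench. Origin at its underside.
- multimeter: Bystander, to be left alone: yellow and black multimeter, 150 x 75 x 45 mm, flat on the bench. Origin at its underside.
- stop_button: Bystander, to be left alone: yellow box with a red mushroom stop button on top, 70 x 70 x 77 mm. Origin at its underside.
- round_box: Bystander, to be left alone: dark round steel conduit box with two spouts, 74 mm across (104 mm over the spouts), 38 mm high. Origin at its underside.
- screwdriver: Bystander, to be left alone: screwdriver with an orange handle lying on the bench. Origin at its underside.
- bench: The wooden workbench; its top is at z = 0.

How it is judged:
By the outcome, as a careful person would: the job done as asked, in the order asked, and still so for the second after the job is handed in, while the arm keeps its last pose, push and grip.
It also fails if it takes over 48 s, if anything falls off the work surface, if the arm or the gripper's body presses on something with over 40 N, if the wrist force passes 120 N, or if a joint passes its speed limit or range.

## Working session

There is one attempt and no reset: what is moved stays moved. The work goes in short steps, Python scripts to look and compute and a tool call to move; the robot and the scene stay as the last step left them, time stands still between calls to the robot, and variables do not carry over. Pictures are saved under pics/ and viewed, at most 10 in all, crops included, and the job is handed in when it is done.

Besides the shell and the picture viewer there is one more tool, called after "Request:" as name([rows], argument=value, ...), one row to a line, values as JSON. apply_moves: Moves the arm, as the interface text tells. Its arguments: {"type":"object","properties":{"commands":{"type":"array","items":{"type":"array","items":{"type":"number"}}},"squeeze":{"type":"number"}},"required":["commands"]}

```bash
mkdir -p pics; cat > h.py <<'E'
import numpy as np, cv2
from scipy.spatial.transform import Rotation as R
from plant import status, imaging, ticket
def rot(q): return R.from_quat([q[1],q[2],q[3],q[0]])
def shot(n,f):
    p,d=imaging.camera(n); cv2.imwrite(f'pics/{f}.png',p); np.save(f'pics/{f}.npy',d); return p,d
def cloud(n,d):
    i=imaging.camera_info(n); m=np.array(i['mtx']); h,w=d.shape
    u,v=np.meshgrid(np.arange(w),np.arange(h))
    pts=np.stack([u,v],-1).reshape(-1,1,2).astype(float)
    s=cv2.undistortPoints(pts,m,np.array([i['k1'],0,0,0.])).reshape(h,w,2)
    c=np.dstack([s*d[...,None],d])
    W=rot(i['orientation']).apply(c.reshape(-1,3)).reshape(h,w,3)+np.array(i['eye'])
    W[d==0]=np.nan
    return W
E
python3 - <<'E'
from h import *
s=status.get_state(); print(s)
for n in('top','side'):
    print(imaging.camera_info(n)); shot(n,n+'0')
a=[cv2.imread(f'pics/{n}0.png') for n in('top','side')]
for n,x in zip(('top','side'),a): cv2.imwrite(f'pics/{n}0b.png',cv2.resize(x,(800,600)))
E
```

```text
{'time_s': 0.0, 'q': array([-1.34298462,  0.46839649, -0.01159873,  1.60363397,  0.00601231,
        1.0714096 , -0.05632531]), 'joint_velocities': array([-1.39601549e-03,  1.24373664e-03, -1.74425929e-03, -2.46611217e-06,
       -1.56185635e-04, -7.78804288e-04,  9.44471753e-04]), 'joint_efforts': array([-8.17699456e-04, -5.32385302e+01,  2.16117088e-02, -2.51310933e+01,
        1.16086102e-02,  7.76420493e-03, -1.69429671e-05]), 'tool_pos': array([0.17380436, 0.62574351, 0.23032152]), 'tool_rot': array([-5.33994125e-05,  1.35035487e-01,  9.90840348e-01, -9.05010300e-04]), 'contact_force': array([0.03419968, 0.51979252, 0.06029351]), 'wrist_torque': array([ 0.03201001, -0.00579953, -0.01926399]), 'finger_force': 0.0, 'opening': 0.08538475889002116}
{'mtx': array([[400.74769842,   0.        , 254.26649816],
       [  0.        , 400.74769842, 192.4877847 ],
       [  0.        ,   0.        ,   1.        ]]), 'k1': -0.0866573460730192, 'eye': array([ 0.29346596, -0.04674169,  1.42998583]), 'orientation': array([ 0.07180381, -0.70179833,  0.70511193, -0.07169713])}
{'mtx': array([[385.73711254,   0.        , 258.83701043],
       [  0.        , 385.73711254, 194.67485968],
       [  0.        ,   0.        ,   1.        ]]), 'k1': -0.0857385038488166, 'eye': array([ 0.10396624, -0.59245766,  1.01442679]), 'orientation': array([-0.31964471,  0.8841344 , -0.32004158,  0.11707698])}
```

View pics/top0b.png

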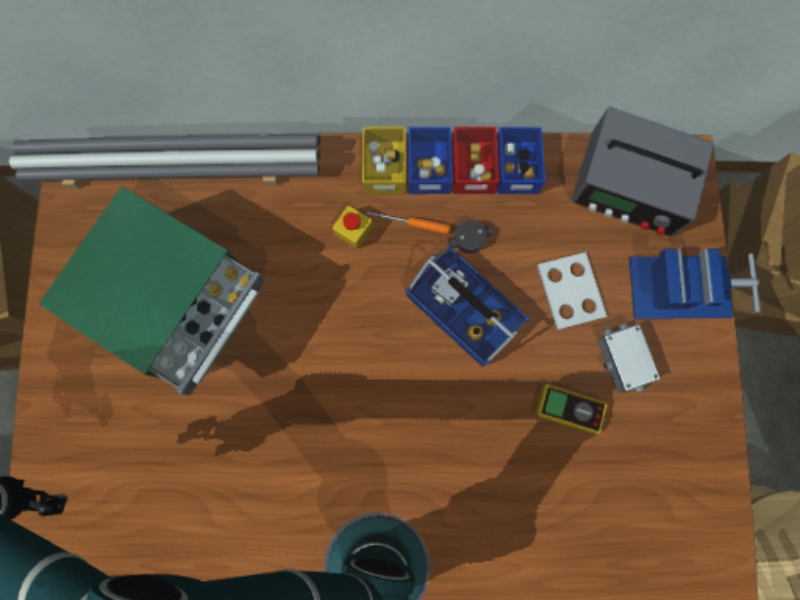

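View pics/side0b.png

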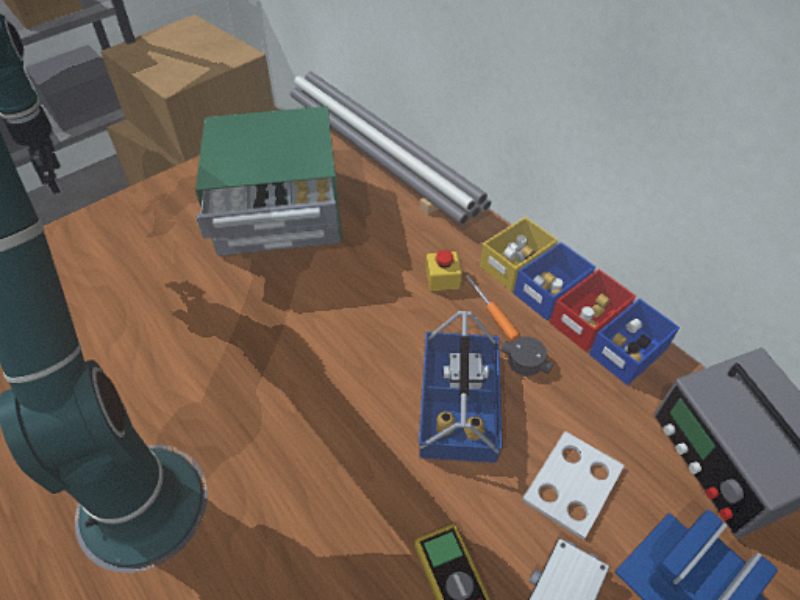

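Top view: the drawer's pull is a bright strip from about (188,392) to (262,285). The tote handle's black grip runs from about (457,278) to (510,322), with the conduit box under the grip's upper-left end (all in 800-wide pixels).

```bash
python3 - <<'E'
from h import *
for n in('top','side'):
    p=cv2.imread(f'pics/{n}0.png'); W=cloud(n,np.load(f'pics/{n}0.npy'))
    x,y,z=np.moveaxis(W,-1,0)
    # cabinet top
    hsv=cv2.cvtColor(p,cv2.COLOR_BGR2HSV)
    m=(abs(z-.2)<.012)&(hsv[...,0]>60)&(hsv[...,0]<95)&(hsv[...,1]>90)&(y>.15)
    r=cv2.minAreaRect(W[m][:,:2].astype(np.float32)); print(n,'cab',m.sum(),np.nanmedian(z[m]),r)
    print(cv2.boxPoints(r))
    # pull: bright unsaturated z~.188
    m=(abs(z-.184)<.012)&(hsv[...,1]<60)&(hsv[...,2]>140)&(y>.1)&(y<.6)
    q=W[m]; 
    if len(q): r=cv2.minAreaRect(q[:,:2].astype(np.float32)); print('pull',m.sum(),np.median(q,0),r,cv2.boxPoints(r).tolist())
    # grip: dark z~.14
    m=(abs(z-.135)<.02)&(hsv[...,2]<70)&(abs(y+.1)<.15)&(x>.35)&(x<.8)
    q=W[m]; r=cv2.minAreaRect(q[:,:2].astype(np.float32)); print('grip',m.sum(),np.median(q,0),r)
    # tote handle all
    m=(z>.1)&(z<.16)&(abs(y+.1)<.2)&(x>.35)&(x<.8)
    q=W[m]; c=q.mean(0); u=np.linalg.svd((q-c)[:,:2],full_matrices=False)[2][0]; print('handle',m.sum(),c,u,np.degrees(np.arctan2(u[1],u[0])),np.ptp((q-c)[:,:2]@u))
    # tote blue
    m=(z>.045)&(z<.07)&(abs(y+.1)<.2)&(x>.35)&(x<.8)&(hsv[...,0]>95)&(hsv[...,0]<125)&(hsv[...,1]>120)
    q=W[m];r=cv2.minAreaRect(q[:,:2].astype(np.float32)); print('tote rim',m.sum(),r)
E
python3 - <<'E'
import cv2
p=cv2.imread('pics/top0.png')
a=cv2.resize(p[110:260,80:180],(400,600),interpolation=2);b=cv2.resize(p[150:240,250:345],(400,379),interpolation=2)
b=cv2.copyMakeBorder(b,0,221,0,0,0)
cv2.imwrite('pics/c1.png',cv2.hconcat([a,b]))
E
```

```text
top cab 7437 0.19998877957674255 ((0.6009089946746826, 0.4986717700958252), (0.2815423905849457, 0.29722121357917786), 58.82352828979492)
[[0.40088737 0.45516324]
 [0.65518296 0.3012991 ]
 [0.8009306  0.5421803 ]
 [0.54663503 0.69604445]]
pull 544 [0.57415    0.28072734 0.18685997] ((0.8802599906921387, 0.244899183511734), (0.9001199007034302, 0.46546873450279236), 14.409814834594727) [[0.3864413797855377, 0.35831183195114136], [0.5022759437561035, -0.09251350909471512], [1.374078631401062, 0.13148653507232666], [1.2582440376281738, 0.5823118686676025]]
grip 200 [ 0.56659248 -0.20119882  0.1381867 ] ((0.5896226763725281, -0.18150267004966736), (0.17995920777320862, 0.020636864006519318), 43.13617706298828)
handle 390 [ 0.56563453 -0.20086566  0.13326082] [-0.70556096 -0.70864923] -134.87488066475748 0.24488935662064187
tote rim 226 ((0.5686993598937988, -0.20115919411182404), (0.2405928522348404, 0.14530673623085022), 46.2707633972168)
side cab 728 0.19928173735691856 ((0.6019502282142639, 0.4992944896221161), (0.2845776379108429, 0.29250144958496094), 58.961971282958984)
[[0.40327382 0.45278573]
 [0.65389645 0.30196995]
 [0.80062664 0.54580325]
 [0.550004   0.69661903]]
pull 834 [1.25549364 0.30080791 0.18640461] ((0.8152298927307129, 0.35243117809295654), (0.4970984160900116, 0.9009687304496765), 89.684814453125) [[0.36338508129119873, 0.10636386275291443], [1.2643402814865112, 0.10140761733055115], [1.267074704170227, 0.5984984636306763], [0.36611950397491455, 0.6034547090530396]]
grip 196 [ 0.56440911 -0.20626755  0.13940298] ((0.566743016242981, -0.20245924592018127), (0.11775511503219604, 0.014600146561861038), 47.03254318237305)
handle 485 [ 0.56142984 -0.20627852  0.13281278] [-0.70304773 -0.71114267] -134.6720379213419 0.24657579783096803
tote rim 257 ((0.5693380832672119, -0.20230825245380402), (0.24749286472797394, 0.14269331097602844), 45.61453628540039)
```

View pics/c1.png

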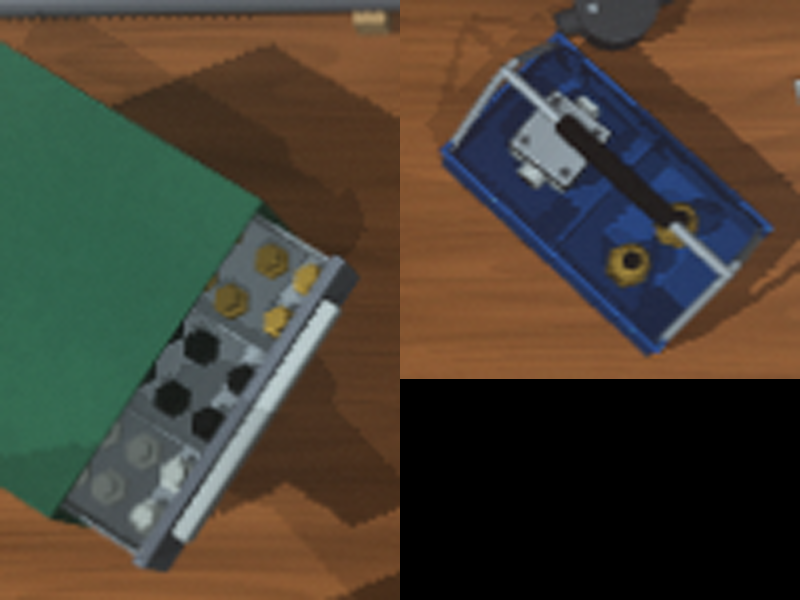

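The crop shows the strip's face from about crop (335,305) to (180,540). The tote's box sits in the upper-left (+x) compartment and the glands are at lower right, so the tote's yaw is about 46°.

```bash
cat >> h.py <<'E'
def to(pos,yaw_x,s=None):
    "shift in tool axes + turn to TCP pos, tool pointing down with tool x at world yaw (deg)"
    s=s or status.get_state(); r=rot(s['tool_rot'])
    t=R.from_matrix(np.array([[np.cos(a:=np.radians(yaw_x)),np.sin(a),0],[np.sin(a),-np.cos(a),0],[0,0,-1]]).T)
    return r.inv().apply(np.array(pos)-s['tool_pos']).round(4),(r.inv()*t).as_rotvec(degrees=True).round(2)
E
python3 - <<'E'
from h import *
a=np.radians(58.9);u=np.array([np.cos(a),np.sin(a)]);v=np.array([-u[1],u[0]]);c=np.array([.601,.499])
for n in('top','side'):
    W=cloud(n,np.load(f'pics/{n}0.npy')); q=W.reshape(-1,3); l=(q[:,:2]-c)@u; w=(q[:,:2]-c)@v
    m=(q[:,2]>.165)&(q[:,2]<.215)&(abs(w)<.1)&(l<-.15)&(l>-.35)
    h,e=np.histogram(l[m],np.arange(-.35,-.2,.004)); print(n,list(zip(e.round(3),h)))
    k=m&(l<np.percentile(l[m],3)+.012); print(q[k].mean(0),np.percentile(l[m],[1,5,10]))
d=.1
p=c-u*(.168+.12+.035)
print(p, *to([*p,.27],58.9))
E
```

```text
top [(np.float64(-0.35), np.int64(0)), (np.float64(-0.346), np.int64(0)), (np.float64(-0.342), np.int64(0)), (np.float64(-0.338), np.int64(0)), (np.float64(-0.334), np.int64(0)), (np.float64(-0.33), np.int64(0)), (np.float64(-0.326), np.int64(0)), (np.float64(-0.322), np.int64(0)), (np.float64(-0.318), np.int64(0)), (np.float64(-0.314), np.int64(0)), (np.float64(-0.31), np.int64(0)), (np.float64(-0.306), np.int64(0)), (np.float64(-0.302), np.int64(0)), (np.float64(-0.298), np.int64(0)), (np.float64(-0.294), np.int64(0)), (np.float64(-0.29), np.int64(0)), (np.float64(-0.286), np.int64(0)), (np.float64(-0.282), np.int64(0)), (np.float64(-0.278), np.int64(0)), (np.float64(-0.274), np.int64(0)), (np.float64(-0.27), np.int64(0)), (np.float64(-0.266), np.int64(0)), (np.float64(-0.262), np.int64(0)), (np.float64(-0.258), np.int64(0)), (np.float64(-0.254), np.int64(0)), (np.float64(-0.25), np.int64(0)), (np.float64(-0.246), np.int64(0)), (np.float64(-0.242), np.int64(44)), (np.float64(-0.238), np.int64(113)), (np.float64(-0.234), np.int64(81)), (np.float64(-0.23), np.int64(71)), (np.float64(
[... 1037 characters left out ...]
t64(0)), (np.float64(-0.262), np.int64(0)), (np.float64(-0.258), np.int64(0)), (np.float64(-0.254), np.int64(0)), (np.float64(-0.25), np.int64(0)), (np.float64(-0.246), np.int64(2)), (np.float64(-0.242), np.int64(94)), (np.float64(-0.238), np.int64(139)), (np.float64(-0.234), np.int64(68)), (np.float64(-0.23), np.int64(46)), (np.float64(-0.226), np.int64(66)), (np.float64(-0.222), np.int64(91)), (np.float64(-0.218), np.int64(49)), (np.float64(-0.214), np.int64(38)), (np.float64(-0.21), np.int64(4)), (np.float64(-0.206), np.int64(0))]
[0.47731566 0.29826253 0.18310068] [-0.24145528 -0.23980798 -0.23886324]
[0.43415973 0.22242573] [-0.3588 -0.3191 -0.039 ] [-6.0000e-02  9.0000e-02  1.0558e+02]
```

Request:
apply_moves([
  [0,0,-0.05,0,0,0,1],
  [-0.02,-0.02,-0.07,0,0,8,1],
  [-0.05,-0.04,-0.07,0,0,16,1],
  [-0.08,-0.065,-0.07,0,0,24,1],
  [-0.11,-0.09,-0.07,0,0,32,1],
  [-0.14,-0.115,-0.07,0,0,40,1],
  [-0.17,-0.14,-0.07,0,0,48,1],
  [-0.2,-0.163,-0.07,0,0,56,1],
  [-0.23,-0.188,-0.07,0,0,64,1],
  [-0.26,-0.212,-0.07,0,0,72,1],
  [-0.29,-0.237,-0.07,0,0,80,1],
  [-0.32,-0.26,-0.07,0,0,88,1],
  [-0.345,-0.28,-0.07,0,0,96,1],
  [-0.3645,-0.297,-0.07,0,0,104,1],
  [-0.3645,-0.297,-0.07,0,0,105.6,1],
  [-0.3645,-0.297,-0.07,0,0,105.6,1],
  [-0.3645,-0.297,-0.07,0,0,105.6,1],
], squeeze=40)

```text
time_s: 1.8
tool_pos: [0.4449, 0.2436, 0.301]
tool_rot: [-0.0, 0.87, 0.493, -0.0]
contact_force: [0.8, 0.1, -0.2]
opening: 0.0003
finger_force: 0.0
```

```bash
python3 - <<'E'
from h import *
s=status.get_state(); print(s['time_s'],s['tool_pos'],s['contact_force'],s['opening'],s['q'].round(2))
print(*to([.446,.242,.163],58.9,s))
E
```

```text
1.8 [0.44490767 0.24363336 0.30104136] [ 0.75980239  0.09692704 -0.20279314] 0.00029874552923720164 [-0.99  0.15  0.48  1.89 -0.08  1.12 -1.02]
[-0.0008  0.0019  0.138 ] [-0.03  0.01  0.16]
```

Request:
apply_moves([
  [0,0.002,0.04,0,0,0,1],
  [0,0.002,0.08,0,0,0,1],
  [0,0.002,0.115,0,0,0,1],
  [0,0.002,0.135,0,0,0,1],
  [0,0.002,0.138,0,0,0,1],
  [0.01,0.002,0.138,0,0,0,1],
  [0.02,0.002,0.138,0,0,0,1],
  [0.03,0.002,0.138,0,0,0,1],
  [0.035,0.002,0.138,0,0,0,1],
  [0.04,0.002,0.138,0,0,0,1],
  [0.044,0.002,0.138,0,0,0,1],
  [0.048,0.002,0.138,0,0,0,1],
  [0.052,0.002,0.138,0,0,0,1],
  [0.056,0.002,0.138,0,0,0,1],
  [0.06,0.002,0.138,0,0,0,1],
])

```text
time_s: 3.3
tool_pos: [0.4784, 0.2928, 0.1632]
tool_rot: [0.0, 0.871, 0.491, -0.0]
contact_force: [-0.6, -2.3, 0.8]
opening: -0.0
finger_force: 0.8
```

```bash
cat > v.py <<'E'
import sys
from h import *
s=status.get_state(); print(s['time_s'],s['tool_pos'],s['contact_force'])
a=np.radians(58.9);u=np.array([np.cos(a),np.sin(a)]);v=np.array([-u[1],u[0]]);c=np.array([.601,.499])
print('tcp l',(s['tool_pos'][:2]-c)@u,'w',(s['tool_pos'][:2]-c)@v,'F',s['contact_force'][:2]@u)
p,d=shot('top',sys.argv[1]); q=cloud('top',d).reshape(-1,3); l=(q[:,:2]-c)@u; w=(q[:,:2]-c)@v
m=(q[:,2]>.165)&(q[:,2]<.2)&(abs(w)<.1)&(abs(w)>.05)&(l<-.15)&(l>-.35)
print(m.sum(),np.percentile(l[m],[2,5,10]),'(start top -.2393)')
E
python3 v.py t1
```

```text
3.3 [0.47835933 0.29277751 0.16320755] [-0.59908743 -2.30841827  0.76612322]
tcp l -0.23992952453173286 w -0.001507615504864387 F -2.286071206679641
124 [-0.22938611 -0.22907768 -0.22876036] (start top -.2393)
```

Request:
apply_moves([
  [0.004,0,0,0,0,0,1],
  [0.008,0,0,0,0,0,1],
  [0.012,0,0,0,0,0,1],
  [0.016,0,0,0,0,0,1],
  [0.02,0,0,0,0,0,1],
  [0.024,0,0,0,0,0,1],
  [0.028,0,0,0,0,0,1],
  [0.032,0,0,0,0,0,1],
  [0.036,0,0,0,0,0,1],
  [0.039,0,0,0,0,0,1],
  [0.041,0,0,0,0,0,1],
  [0.043,0,0,0,0,0,1],
  [0.045,0,0,0,0,0,1],
  [0.047,0,0,0,0,0,1],
  [0.049,0,0,0,0,0,1],
])

```text
time_s: 4.85
tool_pos: [0.5038, 0.335, 0.1633]
tool_rot: [0.0, 0.871, 0.491, 0.0]
contact_force: [-0.5, -3.0, -0.7]
opening: -0.0001
finger_force: 0.7
```

```bash
python3 v.py t2
```

```text
4.85 [0.50379042 0.33497473 0.16330105] [-0.541815   -2.98245981 -0.66985734]
tcp l -0.19066143365285615 w -0.0014871541729155535 F -2.833647677258636
111 [-0.18101768 -0.1805399  -0.17930118] (start top -.2393)
```

Now through the catch slowly, 1 mm per row.

Request:
apply_moves([
  [0.001,0,0,0,0,0,1],
  [0.002,0,0,0,0,0,1],
  [0.003,0,0,0,0,0,1],
  [0.004,0,0,0,0,0,1],
  [0.005,0,0,0,0,0,1],
  [0.006,0,0,0,0,0,1],
  [0.007,0,0,0,0,0,1],
  [0.008,0,0,0,0,0,1],
  [0.009,0,0,0,0,0,1],
  [0.01,0,0,0,0,0,1],
])

```text
time_s: 5.9
tool_pos: [0.5076, 0.3415, 0.1633]
tool_rot: [0.0, 0.871, 0.491, -0.002]
contact_force: [-5.8, -6.5, 5.9]
opening: 0.0
finger_force: 4.5
```

```bash
python3 v.py t3
```

```text
5.9 [0.50763514 0.34152838 0.16327174] [-5.80750626 -6.53572683  5.85527705]
tcp l -0.1830638227053194 w -0.001394082256466281 F -8.596098303811546
96 [-0.17456826 -0.17436445 -0.17355776] (start top -.2393)
```

Request:
apply_moves([
  [0.001,0,0,0,0,0,1],
  [0.002,0,0,0,0,0,1],
  [0.003,0,0,0,0,0,1],
  [0.004,0,0,0,0,0,1],
  [0.005,0,0,0,0,0,1],
])

```text
time_s: 6.45
tool_pos: [0.5105, 0.3462, 0.1632]
tool_rot: [0.0, 0.871, 0.491, -0.002]
contact_force: [-7.6, -7.9, 7.8]
opening: -0.0001
finger_force: 5.4
```

```bash
python3 v.py t4
```

```text
6.45 [0.51051433 0.34623525 0.16322036] [-7.61642299 -7.86306925  7.78005081]
tcp l -0.17754629519017712 w -0.0014281834989606182 F -10.66702370262815
85 [-0.16998139 -0.16940012 -0.16832625] (start top -.2393)
```

Request:
apply_moves([
  [0.001,0,0,0,0,0,1],
  [0.002,0,0,0,0,0,1],
  [0.003,0,0,0,0,0,1],
  [0.003,0,0,0,0,0,1],
])

```text
time_s: 6.9
tool_pos: [0.5105, 0.3462, 0.1632]
tool_rot: [0.001, 0.871, 0.491, -0.005]
contact_force: [-11.9, -13.7, 12.2]
opening: 0.0002
finger_force: 8.8
```

```bash
python3 v.py t5
```

```text
6.9 [0.51048921 0.3461989  0.16316628] [-11.9445398  -13.67284048  12.18664777]
tcp l -0.17759038967008833 w -0.0014254544411214727 F -17.87735616683892
85 [-0.16966774 -0.16867847 -0.16818986] (start top -.2393)
```

Request:
apply_moves([
  [-0.003,0,0,0,0,0,1],
  [-0.006,0,0,0,0,0,1],
  [-0.015,0,0,0,0,0,1],
  [-0.03,0,0,0,0,0,1],
  [-0.05,0,0,0,0,0,1],
  [-0.07,0,-0.02,0,0,0,1],
  [-0.07,0,-0.06,0,0,0,1],
  [-0.07,0,-0.1,0,0,0,1],
  [-0.07,0,-0.12,0,0,0,1],
  [-0.07,0,-0.12,0,0,0,-1],
])

```text
time_s: 7.95
tool_pos: [0.4787, 0.2915, 0.287]
tool_rot: [-0.001, 0.871, 0.492, 0.004]
contact_force: [-0.3, 0.4, -0.5]
opening: 0.0133
finger_force: 0.0
```

```bash
python3 v.py t6; python3 - <<'E'
from h import *
s=status.get_state(); print(s['tool_pos'],s['q'].round(2))
print(*to([.5665,-.2035,.26],45.7,s))
print(s['contact_force'])
p,d=shot('side','s6'); W=cloud('side',d); c=cv2.imread('pics/s6.png')
cv2.imwrite('pics/s6b.png',cv2.resize(c[60:170,100:240],(700,550)))
E
```

```text
7.95 [0.47867857 0.29145846 0.28700689] [-0.32036948  0.39065348 -0.53039315]
tcp l -0.24089408079308203 w -0.0024623056991420872 F 0.16902219957454256
81 [-0.1688831  -0.16870539 -0.16761609] (start top -.2393)
[0.47754413 0.29095755 0.284825  ] [-1.    0.27  0.48  1.8  -0.14  1.1  -1.02]
[-0.3775  0.3316  0.0236] [ 0.03 -0.25 13.2 ]
[-0.85880833 -0.45370551 -0.44946801]
```

View pics/s6b.png

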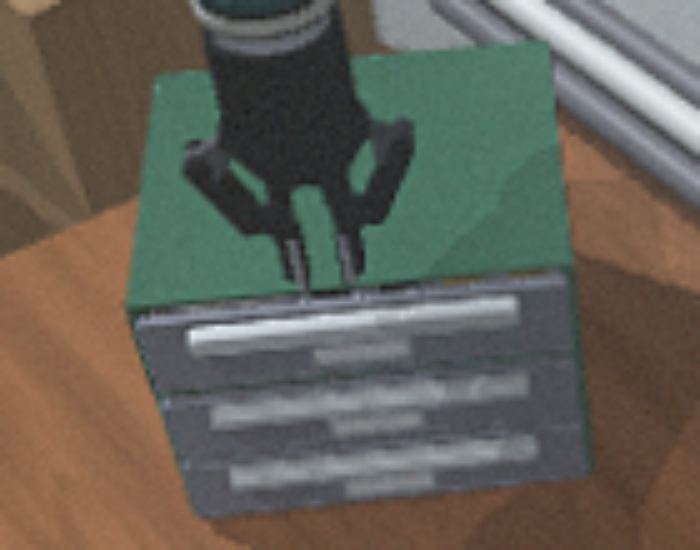

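The drawer is flush with the front and stayed there after release. Now over the tote handle.

Request:
apply_moves([
  [-0.02,0.018,0,0,0,1,-1],
  [-0.05,0.045,0,0,0,2,-1],
  [-0.08,0.073,0,0,0,3,-1],
  [-0.11,0.1,0,0,0,4,-1],
  [-0.14,0.127,0,0,0,5,-1],
  [-0.17,0.154,0,0,0,6,-1],
  [-0.2,0.181,0,0,0,7,-1],
  [-0.23,0.209,0,0,0,8.5,-1],
  [-0.26,0.236,0,0,0,10,-1],
  [-0.29,0.263,0.01,0,0,11.5,-1],
  [-0.32,0.29,0.02,0,0,12.5,-1],
  [-0.345,0.313,0.035,0,0,13.4,-1],
  [-0.36,0.327,0.045,0,0,13.4,-1],
  [-0.366,0.332,0.045,0,0,13.4,-1],
  [-0.366,0.332,0.045,0,0,13.4,-1],
  [-0.366,0.332,0.045,0,0,13.4,-1],
])

```text
time_s: 9.65
tool_pos: [0.5719, -0.1936, 0.2383]
tool_rot: [-0.0, 0.922, 0.387, 0.0]
contact_force: [0.1, -0.0, -1.0]
opening: 0.0859
finger_force: 0.0
```

```bash
python3 - <<'E'
from h import *
s=status.get_state(); print(s['time_s'],s['tool_pos'],s['opening'],s['q'].round(2),s['contact_force'],s['wrist_torque'])
print(*to([.574,-.195,.111],45.5,s))
p,d=shot('side','s7'); q=cloud('side',d).reshape(-1,3)
hsv=cv2.cvtColor(p,cv2.COLOR_BGR2HSV).reshape(-1,3)
m=(abs(q[:,2]-.135)<.018)&(hsv[:,2]<70)&(abs(q[:,1]+.2)<.15)&(abs(q[:,0]-.57)<.15)
r=cv2.minAreaRect(q[m][:,:2].astype(np.float32)); print(m.sum(),r)
p2,_=shot('top','t7')
a=cv2.resize(p[190:310,240:340],(400,480));b=cv2.resize(p2[140:240,240:340],(400,400))
b=cv2.copyMakeBorder(b,0,80,0,0,0); cv2.imwrite('pics/c7.png',cv2.hconcat([a,b]))
E
```

```text
9.65 [ 0.57185686 -0.1935742   0.23826073] 0.08589860247287257 [-0.26  0.44  0.71  1.75 -0.32  1.07 -0.22] [ 0.13451252 -0.02961997 -0.95060981] [-0.02293408  0.03437656 -0.01647611]
[0.0004 0.0026 0.1273] [-0.04 -0.02  0.03]
188 ((0.5663337707519531, -0.2030179500579834), (0.11353244632482529, 0.014198288321495056), 46.889427185058594)
```

View pics/c7.png

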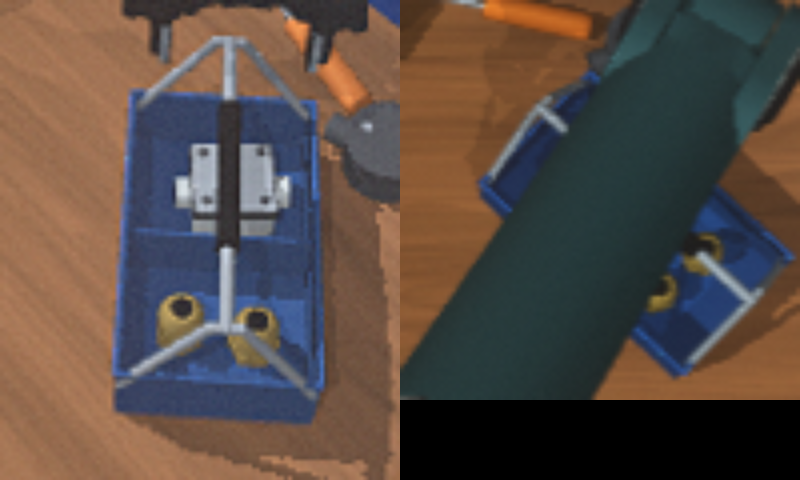

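Request:
apply_moves([
  [0,0.0025,0.03,0,0,0,-1],
  [0,0.0025,0.06,0,0,0,-1],
  [0,0.0025,0.085,0,0,0,-1],
  [0,0.0025,0.105,0,0,0,-1],
  [0,0.0025,0.12,0,0,0,-1],
  [0,0.0025,0.1273,0,0,0,-1],
  [0,0.0025,0.1273,0,0,0,-1],
  [0,0.0025,0.1273,0,0,0,0],
  [0,0.0025,0.1273,0,0,0,0.3],
  [0,0.0025,0.1273,0,0,0,0.45],
], squeeze=20)

```text
time_s: 10.75
tool_pos: [0.5742, -0.1965, 0.1119]
tool_rot: [0.0, 0.922, 0.387, 0.001]
contact_force: [0.7, 0.1, -0.0]
opening: 0.0439
finger_force: 0.0
```

Request:
apply_moves([
  [0,0,0,0,0,0,0.5],
  [0,0,0,0,0,0,0.55],
  [0,0,0,0,0,0,0.6],
  [0,0,0,0,0,0,0.65],
  [0,0,0,0,0,0,0.7],
  [0,0,0,0,0,0,0.75],
  [0,0,0,0,0,0,0.8],
  [0,0,0,0,0,0,0.9],
  [0,0,0,0,0,0,1],
  [0,0,0,0,0,0,1],
])

```text
time_s: 11.75
tool_pos: [0.5743, -0.1968, 0.1114]
tool_rot: [0.001, 0.922, 0.386, 0.001]
contact_force: [4.0, -3.0, 1.5]
opening: 0.0157
finger_force: 21.1
```

```bash
cat > f.py <<'E'
from h import *
s=status.get_state(); r=rot(s['tool_rot'])
print(s['time_s'],s['tool_pos'],s['opening'],s['finger_force'],'Ft',r.inv().apply(s['contact_force']).round(2),'Tt',r.inv().apply(s['wrist_torque']).round(3),'level',np.degrees(np.arccos(-r.as_matrix()[2,2])))
E
python3 f.py
```

```text
11.75 [ 0.57427187 -0.19683705  0.11136562] 0.01565682095863089 21.09155774116516 Ft [ 0.72  4.97 -1.52] Tt [-1.013  0.006 -0.043] level 0.09959591867258799
```

Request:
apply_moves([
  [0,0.0015,0,0,0,0,1],
  [0,0.0015,0,0,0,0,1],
  [0,0.0015,0,0,0,0,1],
  [0,0.0015,-0.001,0,0,0,1],
  [0,0.0015,-0.002,0,0,0,1],
  [0,0.0015,-0.003,0,0,0,1],
  [0,0.0015,-0.004,0,0,0,1],
  [0,0.0015,-0.005,0,0,0,1],
  [0,0.0015,-0.006,0,0,0,1],
  [0,0.0015,-0.007,0,0,0,1],
  [0,0.0015,-0.008,0,0,0,1],
  [0,0.0015,-0.008,0,0,0,1],
  [0,0.0015,-0.008,0,0,0,1],
], squeeze=110)

```text
time_s: 13.05
tool_pos: [0.5747, -0.1973, 0.119]
tool_rot: [-0.0, 0.922, 0.387, 0.0]
contact_force: [0.7, 0.1, -8.0]
opening: 0.0144
finger_force: 107.4
```

```bash
python3 f.py; cat > rim.py <<'E'
import sys
from h import *
p,d=shot('side',sys.argv[1]); q=cloud('side',d)
hsv=cv2.cvtColor(p,cv2.COLOR_BGR2HSV)
a=np.radians(45.6);u=np.array([np.cos(a),np.sin(a)]);v=np.array([-u[1],u[0]]);c=np.array([.567,-.202])
l=(q[...,:2]-c)@u; w=(q[...,:2]-c)@v; z=q[...,2]
b=(hsv[...,0]>95)&(hsv[...,0]<130)&(hsv[...,1]>110)&(abs(w)<.1)&(abs(l)<.15)
for lo in np.arange(-.12,.12,.03):
    for s in (-1,1):
        m=b&(l>lo)&(l<lo+.03)&(abs(w-s*.07)<.012)
        if m.sum()>3: print(round(lo+.015,3),s,m.sum(),np.percentile(z[m],90).round(4))
E
python3 rim.py s8
```

```text
13.05 [ 0.5747329  -0.19734981  0.11904914] 0.014426120606779471 107.43208408355713 Ft [0.56 0.38 8.01] Tt [ 0.049 -0.006 -0.037] level 0.006324620215192727
-0.105 -1 42 0.0702
-0.105 1 23 0.0712
-0.075 -1 37 0.0695
-0.075 1 18 0.0718
-0.045 -1 60 0.0698
-0.045 1 12 0.0733
-0.015 -1 58 0.0694
-0.015 1 14 0.0709
0.015 -1 42 0.068
0.015 1 9 0.0692
0.045 -1 45 0.0703
0.045 1 13 0.0701
0.075 -1 37 0.0689
0.075 1 8 0.0707
0.105 -1 14 0.0272
0.105 1 14 0.07
```

Fully carried (8 N), balanced with no measurable moment and level. Lifting smoothly.

Request:
apply_moves([
  [0,0,-0.002,0,0,0,1],
  [0,0,-0.005,0,0,0,1],
  [0,0,-0.01,0,0,0,1],
  [0,0,-0.016,0,0,0,1],
  [0,0,-0.023,0,0,0,1],
  [0,0,-0.03,0,0,0,1],
  [0,0,-0.037,0,0,0,1],
  [0,0,-0.044,0,0,0,1],
  [0,0,-0.051,0,0,0,1],
  [0,0,-0.058,0,0,0,1],
  [0,0,-0.065,0,0,0,1],
  [0,0,-0.072,0,0,0,1],
  [0,0,-0.079,0,0,0,1],
  [0,0,-0.085,0,0,0,1],
  [0,0,-0.09,0,0,0,1],
  [0,0,-0.093,0,0,0,1],
  [0,0,-0.094,0,0,0,1],
  [0,0,-0.094,0,0,0,1],
  [0,0,-0.094,0,0,0,1],
  [0,0,-0.094,0,0,0,1],
])

```text
time_s: 15.1
tool_pos: [0.5745, -0.1973, 0.2127]
tool_rot: [-0.0, 0.922, 0.387, -0.0]
contact_force: [-0.0, -0.0, -9.4]
opening: 0.0142
finger_force: 107.4
```

Request:
apply_moves([
  [0,0,0,0,0,0,1],
  [0,0,0,0,0,0,1],
  [0,0,0,0,0,0,1],
  [0,0,0,0,0,0,1],
  [0,0,0,0,0,0,1],
])

```text
time_s: 15.6
tool_pos: [0.5748, -0.1973, 0.213]
tool_rot: [-0.0, 0.922, 0.387, 0.0]
contact_force: [0.0, -0.2, -8.2]
opening: 0.0144
finger_force: 107.4
```

```bash
python3 f.py; python3 rim.py s9; python3 v.py t9; python3 -c "
import cv2;cv2.imwrite('pics/s9b.png',cv2.resize(cv2.imread('pics/s9.png'),(800,600)))"
```

```text
15.6 [ 0.57475051 -0.19734131  0.21298972] 0.014362818577671908 107.44594216346741 Ft [-0.08  0.15  8.17] Tt [ 0.038 -0.07  -0.013] level 0.0033109684350533628
-0.105 -1 59 0.1634
-0.105 1 26 0.165
-0.075 -1 52 0.1642
-0.075 1 17 0.1655
-0.045 -1 64 0.1631
-0.045 1 12 0.1643
-0.015 -1 77 0.1632
-0.015 1 21 0.1657
0.015 -1 51 0.1636
0.015 1 13 0.1638
0.045 -1 55 0.1624
0.045 1 16 0.1647
0.075 -1 56 0.1635
0.075 1 12 0.1633
0.105 -1 26 0.1378
0.105 1 18 0.1638
15.65 [ 0.57474912 -0.19733709  0.21301109] [ 1.4771903   0.30581104 -8.57242645]
tcp l -0.6098099867150977 w -0.3372035544008106 F 1.0248739531436575
223 [-0.16890885 -0.16840424 -0.16804969] (start top -.2393)
```

View pics/s9b.png

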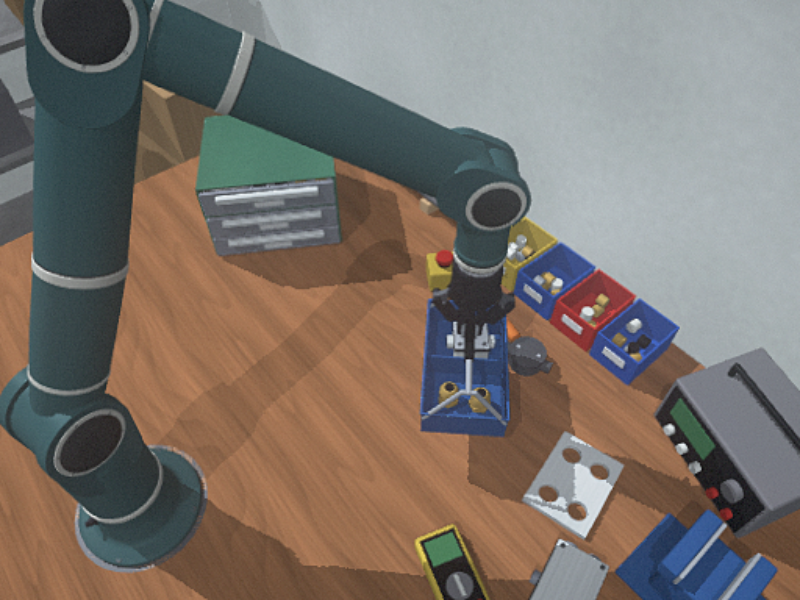

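The picture shows the tote level about 10 cm up, around (465,370), with the box and both glands inside. The drawer is still shut and the bystanders are where they were.

```bash
python3 -c "
from plant import ticket; print(ticket.job_done())"
```

```text
the job is handed in; nothing more can be done
None
```

The job is handed in at about 16 s: the top drawer is pushed home and stayed shut after release, and the tote is held level and steady about 10 cm above the bench with its load in.

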